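# Hold a shield-box lid at its balance point while its stay is off

## Robot

A 6-joint arm with a two-finger parallel gripper is mounted at the origin on the work surface. World frame = base frame: x ahead of the robot, y to its left, z up, the work surface at z = 0. Lengths are in m, angles in degrees, forces in N, time in s.
With the tool pointing down it reaches from about 0.35 to 1 m from the base axis. Payload 7.1 kg.
Tool frame: the origin (TCP) lies between the finger pads, 19 mm behind the fingertips; this is the grasp point; z points along the fingers, y is the line along which they close (so a half turn about z gives the same grasp; the last joint's range is limited). The gripper opens to 85 mm and grips with 20 to 120 N. Pads are 22 mm wide; open, the fingers measure 114 mm over their backs; the gripper's body (76 mm by 85 mm) begins 54 mm behind the grasp point. The pads swing forward as they close: fully open they stand 13 mm farther back than shut.
Start: joints at [75.745, 24.242, 93.386, -0, 62.372, -1.089], TCP at [0.142, 0.609, 0.25] pointing down, gripper open.
Joint ranges: [-172.04, 172.04], [-51.8, 120.97], [4.93, 147.93], [-75.15, 255.16], [6.16, 154.13], [-145.62, 145.62]. Speed limits (degrees/s): [136.94, 136.94, 172.46, 180, 180, 180].

## Interface

Orientations are given as [roll, pitch, yaw] about the fixed x, y, z axes, in that order (R = Rz(yaw) Ry(pitch) Rx(roll)).
In Python, from cell import robot gives the robot as it stands.
- The arm moves only by the shell command python3 -m creep 'ROWS' [FORCE]. ROWS is JSON, a list of rows, each a list of 3 entries, a list of its own where there are three numbers: the shift along the tool's x, y, z in mm, then the turn about the tool's z in degrees, then the finger opening in mm, from 0 to 85.4. A call has 1 to 20 rows; each row is the pose to reach, as a shift and turn from the pose commanded when the call began, along the tool's axes at that moment; what a row does not reach only later rows make up. A row lasts 1/10 s, in which the tool goes at most 50 mm and 8.59 degrees, less where a joint would pass 70% of its speed; a pose out of reach is approached as far as the arm can. A call with a gripper value outside its range is refused whole. The fingers move at their own pace and stop on an object; FORCE is the grip in N (left out, the last holds). Time passes only in rows, so rows that repeat a pose let the fingers close. It gives the time, the measured TCP pose, the force, the opening and the grip force at its end, in the units of the state.
- robot.get_obs(): the state, without advancing time (a new reading comes with each control period).
- robot.grab_frame(name): name is "scene" or "side" or "wrist"; returns the picture (384x512x3 uint8, red, green, blue); there is no depth.
- robot.camera_info(name): a dict with "camera_matrix" (3x3 intrinsics, pixels), "eye" and "attitude" of the camera in the world. Camera axes: x right, y down, z forward; pixel columns grow to the right and rows downward; lengths in m; the calibration is good to about 2 mm. A picture is of the moment at which its call begins: read the wrist's pose just before it. camera_info takes no time and is no camera call; for the wrist camera it gives the pose at the moment of the call.
- robot.job_done(): hands the job in; it is judged then, once.
The state is a dict: "t": time; "joint_positions": joint angles; "qvel": joint speeds; "joint_torque": joint torques, N m; "eef_pos": TCP position; "tool_rot": TCP orientation; "wrist_force": force on the tool from outside, world axes, zero at the start; "moment": the same for the moment, N m; "finger_gap": finger opening in m; "gripper_force": force on a finger pad.
Only numpy, scipy, OpenCV 4.12 (cv2) and the standard library are available. Lean on these libraries where they do the work, as an engineer would, in place of code of your own. Each camera call takes 0.05 s, during which the arm holds its last target. There are 200 camera calls.

## Task

The gas stay of this radio-shielded test box is off for replacement. First give the hinge a shot of lubricant with the lid still shut: press the red cap of the bracketed spray can right down and let it spring back up. Then take the lid by its bow handle, swing it up to its balance point, where it would fall neither shut nor over the back, and finish with the gripper still holding the handle there at rest, without tipping the lid over the back or dropping it on the way, and without disturbing the other things on the bench.

Things in the scene. Friction and masses are not known exactly. Their poses are not given: they have to be found in the camera images.
- shield_box: Bare-aluminium RF shield box fixed to the bench, 180 mm deep (x) by 240 wide (y) by 115 tall without its lid. Origin: centre of its underside. Its x axis points from the front (latches, towards the robot) to the hinged rear, y to its left, z up; its yaw varies by about 0.3 rad.
- lid_angle (a joint): Opening angle of the grey lid, rad: 0 shut (start), grows as the front edge rises, 1.57 with its plate upright, stop at 1.95. A shell 180 x 240 x 30 mm, about 0.6 kg, on a nearly free hinge, no stay: short of balance it falls shut, past it over the back. Balances at 1.31 (plate 15 degrees short of upright): shut, its mass lies 94 mm before and 25 mm above the hinge axis.
- lid_hinge (a point): Point on the hinge axis, midway along the box's top rear edge: 90 mm behind the box's centre and 116 mm above the bench. The axis runs level along the box's y.
- lid_handle (a point): Black bow handle on the lid near its front edge: round bar 10 mm thick, 110 long, along the box's y. Origin: middle of the bar, 36 mm off the lid's face; lid shut: 156 mm before and 66 above the hinge axis, 182 above the bench, axes as the box's. Turns with the lid. The bar can turn between the finger pads, so the gripper may point down through the whole swing.
- spray_can: Blue and white spray can, 52 mm in diameter, clamped in a dark steel bracket fixed to the bench on the box's right side (-y), its thin red straw aimed at the hinge. Origin: on the can's axis at bench height.
- cap_top (a point): Centre of the flat top of the can's red spray cap (32 mm in diameter, 20 mm tall), 174 mm above the bench when up; moves down with the cap.
- spray_cap (a joint): How far the red cap is pressed down, m: 0 up, 0.005 fully down. It is sprung: it starts to move at 3 N and is fully down at 6 N.
- bullet_camera: Bystander, loose: white surveillance camera standing on end with its mounting flange up, 68 mm in diameter, 125 mm tall. Origin: centre of its underside.
- gas_stay: Bystander, loose: the new gas stay lying beside the box, 216 mm long, black tube and thin steel rod, 17 mm tall. Origin: under its middle.
- power_driver: Bystander, loose: black electric screwdriver lying down, 205 mm long, 43 mm thick. Origin: at bench height under its grip.
- stud_bin: Bystander, loose: small blue open bin with ball studs, 90 by 75 by 45 mm. Origin: centre of its underside.
- shield_lid: The lid itself with its handle, a grey shell 180 (x) by 240 (y) by 30 mm (z). Origin: on the hinge axis, midway along it; when shut its axes are the box's and it reaches 180 mm towards the front (-x) and 30 mm up.
Not all that is in view belongs to the job. There is more than one size of the spray_can; the job needs the smallest.

How it is judged (in metres and radians):
On the way, in this order (a step that is already met when the one before it is completed fails the run):
1. with the lid shut, the spray cap is pressed down (3.5 of its 5 mm or more) (value of joint spray_cap above 0.0035 m and value of joint lid_angle below 0.06 rad), for 0.1 s.
2. the cap has sprung back up, the lid still shut (value of joint spray_cap below 0.001 m and value of joint lid_angle below 0.06 rad), for 0.1 s.
At the end, for the whole second after the job is handed in: The lid stands within 0.09 rad (5 degrees) of its balance point at 1.31 rad, at rest (under 0.05 rad/s), with the fingers gripping it (over 2 N) at its bow handle (tool point within 60 mm of the middle of the bar); the spray cap is up (value of joint lid_angle between 1.22 and 1.4 rad and velocity of joint lid_angle between -0.05 and 0.05 rad/s and contact force between the fingers and shield_lid above 2 N and value of joint spray_cap below 0.001 m and distance between the grasp point and lid_handle below 0.06 m); the arm keeps its last pose, push and grip.
It fails at once if the lid goes over the back (opened beyond 1.7 rad) (value of joint lid_angle above 1.7 rad).
It fails at once if the lid is dropped (falls shut faster than 1.5 rad/s) (velocity of joint lid_angle below -1.5 rad/s).
It fails at once if the camera, gas stay, screwdriver or stud bin is shifted by over 20 mm (distance of any of bullet_camera, gas_stay, power_driver, stud_bin from where it was at the start of the episode above 0.02 m).
It also fails if it takes over 51 s, if anything falls off the work surface, if the arm or the gripper's body presses on something with over 40 N, if the wrist force passes 120 N, or if a joint passes its speed limit or range.

## Working session

There is one attempt and no reset: what is moved stays moved. The work goes in short steps, Python scripts to look and compute and a shell command to move; the robot and the scene stay as the last step left them, time stands still between calls to the robot, and variables do not carry over. Pictures are saved under pics/ and viewed, at most 10 in all, crops included, and the job is handed in when it is done.

```bash
mkdir -p pics; ls; cat > h.py <<'E'
import numpy as np,cv2
from cell import robot
def info(n):
    c=robot.camera_info(n);return np.array(c["camera_matrix"]),np.array(c["eye"]),c["attitude"]
E
python3 - <<'E'
from h import *
print(robot.get_obs())
for n in("scene","side"):
    print(robot.camera_info(n))
    cv2.imwrite(f"pics/{n}0.png",robot.grab_frame(n)[:,:,::-1])
a=cv2.imread("pics/scene0.png");b=cv2.imread("pics/side0.png")
E
```

```text
pics
{'t': 0.0, 'joint_positions': array([ 7.57433564e+01,  2.42853310e+01,  9.34340698e+01,  1.78105481e-03,
        6.23728228e+01, -1.08934453e+00]), 'qvel': array([-0.05132709,  0.08752828, -0.06505865,  0.03594509, -0.02413951,
        0.00325715]), 'joint_torque': array([-1.96593239e-03, -5.57358849e+01, -2.81752235e+01, -7.03032606e-05,
        6.97091193e-03,  3.65443356e-06]), 'eef_pos': array([0.14221259, 0.60804474, 0.24921779]), 'tool_rot': array([-1.79907823e+02, -3.32967744e-03,  1.66831871e+02]), 'wrist_force': array([-0.39614738,  0.43469634, -0.71437022]), 'moment': array([-3.20948229e-02,  1.35472346e-02,  6.34845899e-06]), 'gripper_force': 0.0, 'finger_gap': 0.08533335076384303}
{'camera_matrix': array([[417.76542046,   0.        , 260.76810291],
       [  0.        , 417.76542046, 193.21400433],
       [  0.        ,   0.        ,   1.        ]]), 'eye': array([1.61673245, 0.25122278, 0.80757453]), 'attitude': array([-121.78855217,   -0.47388606,  102.52985808])}
{'camera_matrix': array([[378.3917865 ,   0.        , 258.01989283],
       [  0.        , 378.3917865 , 191.20436647],
       [  0.        ,   0.        ,   1.        ]]), 'eye': array([0.3143605 , 0.77676976, 0.83955381]), 'attitude': array([-132.29667044,    1.18621794, -166.13012803])}
```

View pics/scene0.png

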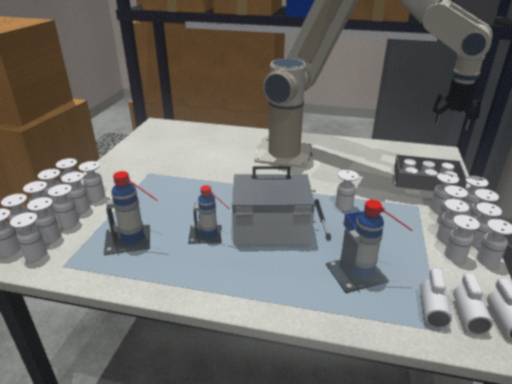

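View pics/side0.png

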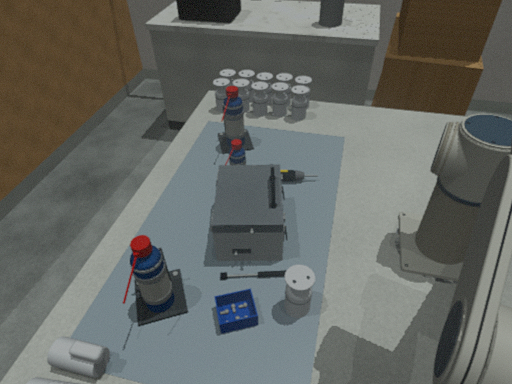

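Scene view: the red caps are at (122,177), (206,189) and (372,206), and the shut box with its bow handle is at (271,170). Side view: the same cans are at (232,92), (236,144) and (141,243), with the handle bar at (273,187). The smallest can is scene (206,189) / side (236,144), on the box's right side. I'll check that with a close crop while measuring.

```bash
cat >> h.py <<'E'
from scipy.spatial.transform import Rotation as Rt
def cam(n):
    K,e,a=info(n);return K,e,Rt.from_euler('xyz',a,degrees=True).as_matrix()
def ray(n,p,c=None):
    K,e,R=c or cam(n);d=R@np.linalg.inv(K)@[p[0],p[1],1];return e,d/np.linalg.norm(d)
def onz(n,p,z,c=None):
    e,d=ray(n,p,c);return e+d*(z-e[2])/d[2]
def proj(n,P,c=None):
    K,e,R=c or cam(n);q=K@R.T@(np.asarray(P)-e);return q[:2]/q[2]
def tri(ps):
    A=0;b=0
    for n,p in ps:
        e,d=ray(n,p);M=np.eye(3)-np.outer(d,d);A=A+M;b=b+M@e
    return np.linalg.solve(A,b)
E
python3 - <<'E'
from h import *
print(proj("scene",[0,0,0]),proj("side",[0,0,0]),proj("scene",robot.get_obs()["eef_pos"]))
for n in("scene","side"):
    im=cv2.imread(f"pics/{n}0.png");h=cv2.cvtColor(im,cv2.COLOR_BGR2HSV)
    m=((h[...,0]<8)|(h[...,0]>172))&(h[...,1]>150)&(h[...,2]>70)
    _,_,st,ce=cv2.connectedComponentsWithStats(m.astype(np.uint8))
    for s,c in zip(st[1:],ce[1:]):
        if s[4]>15: print(n,s,c.round(1), onz(n,c,.17).round(3))
a=cv2.imread("pics/scene0.png")[140:260,170:340];b=cv2.imread("pics/side0.png")[120:290,190:320]
a=cv2.resize(a,None,fx=2.8,fy=2.8,interpolation=3);b=cv2.resize(b,None,fx=2.3,fy=2.3,interpolation=3)
o=np.zeros((max(a.shape[0],b.shape[0]),a.shape[1]+b.shape[1],3),np.uint8);o[:a.shape[0],:a.shape[1]]=a;o[:b.shape[0],a.shape[1]:]=b
print(o.shape);cv2.imwrite("pics/crop1.png",o)
E
```

```text
[283.53160589 153.37789356] [439.58824402 247.08322435] [451.36866378 124.78267171]
scene [114 172  14  11  96] [119.9 176. ] [ 0.613 -0.412  0.17 ]
scene [202 186   8   5  35] [205.4 188.1] [ 0.621 -0.132  0.17 ]
scene [366 200  17  15 188] [373.6 206.7] [0.609 0.352 0.17 ]
side [226  86  12  13  68] [231.   89.8] [ 0.738 -0.46   0.17 ]
side [232 139   9   7  44] [235.9 142. ] [ 0.625 -0.138  0.17 ]
side [131 235  21  40 357] [139.6 247.2] [0.722 0.309 0.17 ]
side [123 276   8  27  28] [126.8 289.3] [0.697 0.417 0.17 ]
(391, 775, 3)
```

View pics/crop1.png

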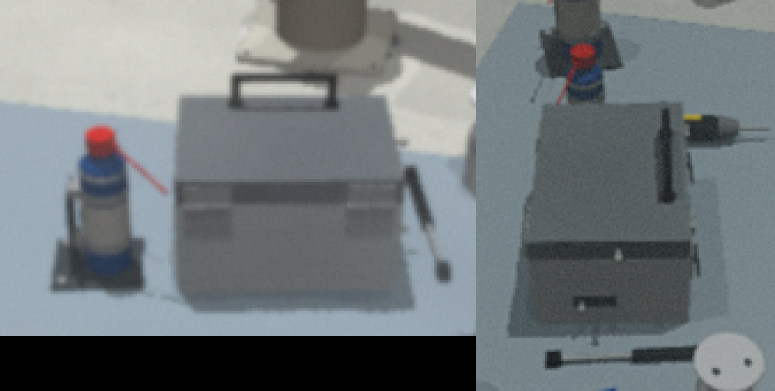

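The crop confirms it: the small blue and white can, with its straw aimed at the hinge, stands on the box's -y side. The handle bar ends are at about scene (253,167) and (290,167), and side (272.6,168) and (273.5,207). Next I'll work out the box frame.

```bash
python3 - <<'E'
from h import *
im=cv2.imread("pics/scene0.png").astype(int).sum(2);jm=cv2.imread("pics/side0.png").astype(int).sum(2)
A=tri([("scene",(253.3,168)),("side",(272.6,168.5))]);B=tri([("scene",(290,168)),("side",(273.5,206.5))])
print("bar",A,B,(A+B)/2,np.linalg.norm(A-B))
d=B-A;print("yaw from bar",np.degrees(np.arctan2(-d[0],d[1])))
p=onz("scene",(233.2,204.5),.146);q=onz("scene",(313.2,203.5),.146);d=q-p
print("rear top",p,q,np.linalg.norm(d),np.degrees(np.arctan2(-d[0],d[1])))
for uv in[(272.6,168.5),(273.5,206.5)]:print("side bar z.182",onz("side",uv,.182))
for uv in[(253.3,168),(290,168)]:print("scene bar z.182",onz("scene",uv,.182))
for uv in[(543,105),(682,104),(528,243),(690,243)]:
    print("side lid corner",onz("side",((uv[0]-476)/2.3+190,uv[1]/2.3+120),.146))
print(tri([("scene",(205.6,187)),("side",(235.9,141))]))
E
```

```text
bar [ 0.48425865 -0.02016477  0.18087234] [0.45158426 0.09913669 0.16920087] [0.46792145 0.03948596 0.17503661] 0.12424442611293643
yaw from bar 15.316624778042932
rear top [ 0.65188038 -0.03887681  0.146     ] [0.59373245 0.18507541 0.146     ] 0.2313779983026047 14.555126735280645
side bar z.182 [ 0.4838822  -0.02098937  0.182     ]
side bar z.182 [0.45007262 0.12440794 0.182     ]
scene bar z.182 [ 0.48852039 -0.01829936  0.182     ]
scene bar z.182 [0.46168918 0.09425127 0.182     ]
side lid corner [ 0.65008234 -0.04386151  0.146     ]
side lid corner [ 0.47642505 -0.08406517  0.146     ]
side lid corner [0.59077199 0.18802619 0.146     ]
side lid corner [0.42034595 0.14935936 0.146     ]
[ 0.62282063 -0.1312629   0.17662517]
```

```bash
cat >> h.py <<'E'
def goto(P,yaw):
    o=robot.get_obs();R=Rt.from_euler('xyz',o["tool_rot"],degrees=True).as_matrix()
    s=R.T@(np.array(P)-o["eef_pos"])*1000;t=-(yaw-o["tool_rot"][2]);t=(t+180)%360-180
    print("shift",s.round(1),"turn",t.round(2),"t",o["t"])
E
python3 - <<'E'
from h import *
goto([.622,-.133,.25],104.2)
E
```

```text
shift [-6.360e+02 -6.124e+02  2.000e-01] turn 62.63 t 0.1
```

```bash
python3 -m creep '[[[-20,-20,-10],5,0],[[-60,-60,-20],13,0],[[-636,-612,-20],62.6,0],[[-636,-612,-20],62.6,0],[[-636,-612,-20],62.6,0],[[-636,-612,-20],62.6,0],[[-636,-612,-20],62.6,0],[[-636,-612,-20],62.6,0],[[-636,-612,-20],62.6,0],[[-636,-612,-20],62.6,0],[[-636,-612,-20],62.6,0],[[-636,-612,-20],62.6,0],[[-636,-612,-20],62.6,0],[[-636,-612,-20],62.6,0],[[-636,-612,-20],62.6,0],[[-636,-612,-20],62.6,0],[[-636,-612,-20],62.6,0],[[-636,-612,-20],62.6,0],[[-636,-612,-20],62.6,0],[[-636,-612,-20],62.6,0]]' 60
python3 - <<'E'
from h import *
o=robot.get_obs();print(o["eef_pos"],o["tool_rot"],o["joint_positions"],o["t"]);goto([.622,-.133,.21],104.2)
print(robot.camera_info("wrist"))
f=robot.grab_frame("wrist");cv2.imwrite("pics/w1.png",f[:,:,::-1])
E
```

```text
t: 2.1
eef_pos: [0.6222, -0.1334, 0.2691]
tool_rot: [-179.9, -0.0, 104.1]
wrist_force: [0.2, -0.1, -0.3]
finger_gap: 0.0003
gripper_force: 0.0
[ 0.62216293 -0.13343194  0.26905716] [-1.79930117e+02 -4.52246007e-02  1.04105002e+02] [-1.31797605e+01  2.40904017e+01  9.09000369e+01  8.99405734e-03
  6.50924010e+01 -2.72885844e+01] 2.1
shift [ 0.4  0.  59.1] turn -0.09 t 2.1
{'camera_matrix': array([[306.99499265,   0.        , 257.7702338 ],
       [  0.        , 306.99499265, 193.46582821],
       [  0.        ,   0.        ,   1.        ]]), 'eye': array([ 0.60522565, -0.06237703,  0.39397189]), 'attitude': array([1.63109359e+02, 7.04953724e-02, 1.41061514e+01])}
```

View pics/w1.png

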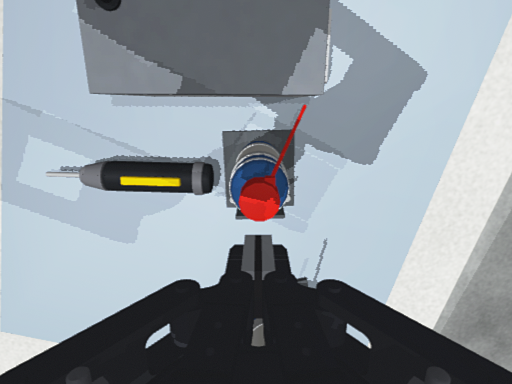

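The wrist picture shows the cap disc at about (260,201), with the closed fingertips at (258,240). The screwdriver lies at (150,177) and the right edge of the lid is in view at row 94.

```bash
python3 - <<'E'
from h import *
im=cv2.imread("pics/w1.png");h=cv2.cvtColor(im,cv2.COLOR_BGR2HSV)
m=(((h[...,0]<8)|(h[...,0]>172))&(h[...,1]>150)&(h[...,2]>70)).astype(np.uint8)
m=cv2.morphologyEx(m,cv2.MORPH_OPEN,np.ones((9,9)));c,r=cv2.minEnclosingCircle(cv2.findNonZero(m))
print(cv2.boundingRect(m),c,r,onz("wrist",c,.174),onz("wrist",c,.170))
p,q=onz("wrist",(90,94),.146),onz("wrist",(325,94),.146);print("lid right edge",p,q,np.linalg.norm(p-q),np.degrees(np.arctan2(*(q-p)[1::-1])))
E
```

```text
(240, 176, 39, 45) (259.72222900390625, 196.05555725097656) 24.618797302246094 [ 0.62247251 -0.12758773  0.174     ] [ 0.62279822 -0.12879446  0.17      ]
lid right edge [ 0.47783206 -0.08836028  0.146     ] [ 0.65311331 -0.04407624  0.146     ] 0.18078881524732934 14.178820897235848
```

```bash
python3 -m creep '[[[0,1,30],0,0],[[0,1,60],0,0],[[0,1,70],0,0],[[0,1,72],0,0],[[0,1,74],0,0],[[0,1,75],0,0],[[0,1,76],0,0],[[0,1,77],0,0],[[0,1,78],0,0],[[0,1,78],0,0],[[0,1,78],0,0]]'

```

```text
t: 3.25
eef_pos: [0.6234, -0.1321, 0.1925]
tool_rot: [180.0, 0.0, 104.2]
wrist_force: [-0.7, 0.2, 2.5]
finger_gap: 0.0003
gripper_force: 1.5
```

```bash
python3 -m creep '[[[0,0,1],0,0],[[0,0,2],0,0],[[0,0,3],0,0],[[0,0,4],0,0],[[0,0,4.5],0,0],[[0,0,5],0,0],[[0,0,5],0,0],[[0,0,5],0,0]]'

```

```text
t: 4.05
eef_pos: [0.6235, -0.1321, 0.1878]
tool_rot: [180.0, 0.0, 104.2]
wrist_force: [-1.4, 0.7, 8.3]
finger_gap: -0.0
gripper_force: 4.3
```

```bash
python3 -m creep '[[[0,0,0.7],0,0],[[0,0,0.7],0,0],[[0,0,0.7],0,0]]'
python3 -m creep '[[[0,0,-3],0,0],[[0,0,-10],0,0],[[0,0,-40],0,0],[[0,0,-90],0,0],[[0,0,-90],0,0]]'
python3 - <<'E'
from h import *
goto([.470,.036,.27],104.2)
E
```

```text
t: 4.35
eef_pos: [0.6235, -0.1321, 0.1877]
tool_rot: [179.9, 0.0, 104.2]
wrist_force: [-2.8, 1.0, 13.9]
finger_gap: -0.0001
gripper_force: 6.6
t: 4.85
eef_pos: [0.6263, -0.1327, 0.2828]
tool_rot: [179.5, 0.3, 104.2]
wrist_force: [-0.3, -0.1, -0.2]
finger_gap: -0.0003
gripper_force: 0.0
shift [ 202.  -110.1   10.9] turn 0.03 t 4.85
```

```bash
python3 -m creep '[[[40,-22,10],0,85],[[80,-44,10],0,85],[[120,-66,10],0,85],[[160,-88,10],0,85],[[202,-110,10],0,85],[[202,-110,10],0,85],[[202,-110,10],0,85]]'
python3 - <<'E'
from h import *
o=robot.get_obs();print(o["eef_pos"],o["tool_rot"],o["t"])
f=robot.grab_frame("wrist");cv2.imwrite("pics/w2.png",f[:,:,::-1])
for P in([.47,.036,.182],[.47,.036,.146]):print(proj("wrist",P))
E
```

```text
t: 5.55
eef_pos: [0.4664, 0.0374, 0.2663]
tool_rot: [180.0, 0.0, 104.4]
wrist_force: [0.6, 0.3, 0.0]
finger_gap: 0.0852
gripper_force: 0.0
[0.46637    0.03743958 0.26628353] [1.79998000e+02 9.85862728e-03 1.04353127e+02] 5.55
[260.15393407 207.89852801]
[259.81292743 193.38755915]
```

View pics/w2.png

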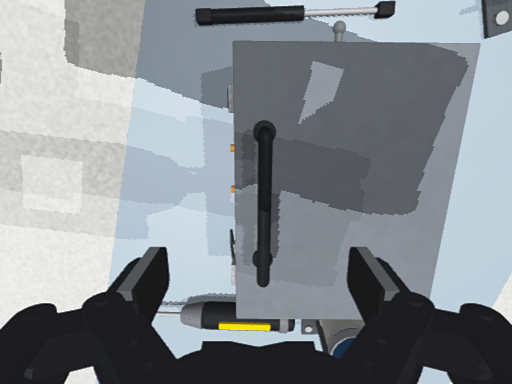

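The bar runs from about (266,124) to (263,285), between the open fingers. The fingers are at columns 165 and 350.

```bash
python3 - <<'E'
from h import *
a,b=onz("wrist",(266,125),.182),onz("wrist",(263,284),.182);d=a-b
print(a,b,(a+b)/2,np.linalg.norm(d),np.degrees(np.arctan2(-d[0],d[1])))
for c in[(234,42),(236,318),(480,42),(432,318)]:print(onz("wrist",c,.146))
goto(((a+b)/2),104.2)
E
```

```text
[0.4591768  0.09376984 0.182     ] [ 0.48789009 -0.02464775  0.182     ] [0.47353345 0.03456105 0.182     ] 0.12184899756620544 13.629733084070384
[0.42328146 0.14263864 0.146     ]
[ 0.47887289 -0.08981763  0.146     ]
[0.59636789 0.18672802 0.146     ]
[ 0.65992982 -0.04378854  0.146     ]
shift [-3.7  5.5 84.4] turn 0.08 t 5.6
```

```bash
python3 -m creep '[[[-3,5,20],0,85],[[-3,5,50],0,85],[[-3,5,70],0,85],[[-3,5,80],0,85],[[-3,5,83],0,85],[[-3,5,83],0,85],[[-3,5,83],0,30],[[-3,5,83],0,8],[[-3,5,83],0,0],[[-3,5,83],0,0],[[-3,5,83],0,0],[[-3,5,83],0,0],[[-3,5,83],0,0],[[-3,5,83],0,0]]' 40

```

```text
t: 7.0
eef_pos: [0.4716, 0.0349, 0.1836]
tool_rot: [-179.9, -0.0, 104.2]
wrist_force: [-4.3, -2.3, 6.7]
finger_gap: 0.0082
gripper_force: 39.1
```

```bash
python3 - <<'E'
from h import *
r=np.hypot(156,66);a=np.arctan2(66,-156)
for t in np.arange(0,76,2.5):
    u=a-np.radians(t);print(t,(r*np.cos(u)+156).round(1),(66-r*np.sin(u)).round(1),end=" | ")
E
```

```text
0.0 0.0 0.0 | 2.5 3.0 -6.7 | 5.0 6.3 -13.3 | 7.5 9.9 -19.8 | 10.0 13.8 -26.1 | 12.5 18.0 -32.2 | 15.0 22.4 -38.1 | 17.5 27.1 -43.9 | 20.0 32.0 -49.4 | 22.5 37.1 -54.7 | 25.0 42.5 -59.7 | 27.5 48.1 -64.6 | 30.0 53.9 -69.2 | 32.5 59.9 -73.5 | 35.0 66.1 -77.5 | 37.5 72.4 -81.3 | 40.0 78.9 -84.8 | 42.5 85.6 -88.1 | 45.0 92.4 -91.0 | 47.5 99.3 -93.6 | 50.0 106.3 -95.9 | 52.5 113.4 -97.9 | 55.0 120.6 -99.6 | 57.5 127.8 -101.0 | 60.0 135.2 -102.1 | 62.5 142.5 -102.8 | 65.0 149.9 -103.3 | 67.5 157.3 -103.4 | 70.0 164.7 -103.2 | 72.5 172.0 -102.6 | 75.0 179.4 -101.8 |
```

```bash
python3 -m creep '[[[0,1.5,-3.4],0,0],[[0,3,-6.7],0,0],[[0,4.6,-10],0,0],[[0,6.3,-13.3],0,0],[[0,8.1,-16.5],0,0],[[0,9.9,-19.8],0,0],[[0,11.8,-23],0,0],[[0,13.8,-26.1],0,0],[[0,15.9,-29.2],0,0],[[0,18,-32.2],0,0],[[0,20.2,-35.2],0,0],[[0,22.4,-38.1],0,0],[[0,24.7,-41],0,0],[[0,27.1,-43.9],0,0],[[0,29.5,-46.7],0,0],[[0,32,-49.4],0,0],[[0,34.5,-52],0,0],[[0,37.1,-54.7],0,0],[[0,39.8,-57.2],0,0],[[0,42.5,-59.7],0,0]]'

```

```text
t: 9.0
eef_pos: [0.5109, 0.0446, 0.243]
tool_rot: [-179.6, 0.0, 104.3]
wrist_force: [-12.8, -7.5, 8.6]
finger_gap: 0.0085
gripper_force: 39.4
```

```bash
python3 - <<'E'
from h import *
o=robot.get_obs();print(o["wrist_force"],o["gripper_force"],o["eef_pos"])
cv2.imwrite("pics/s2.png",np.hstack([robot.grab_frame("scene")[100:300,150:400],robot.grab_frame("side")[100:300,150:400]])[:,:,::-1])
E
```

```text
[-12.83447379  -7.50079763   8.56899814] 39.370513558387756 [0.51085427 0.04461789 0.2430444 ]
```

View pics/s2.png

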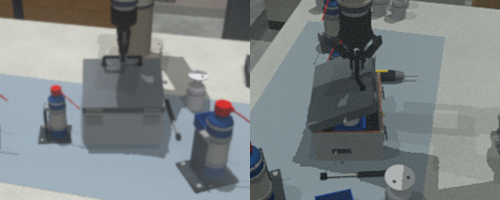

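The lid is rising with the bar still between the pads. The side forces show that the commanded arc runs about 2 mm inside the true one, so I'll correct for that.

```bash
python3 -m creep '[[[0,1.6,-3.7],0,0],[[0,4.4,-6.2],0,0],[[0,7.3,-8.5],0,0],[[0,10.2,-10.8],0,0],[[0,13.2,-13],0,0],[[0,16.2,-15.1],0,0],[[0,19.3,-17.2],0,0],[[0,22.4,-19.1],0,0],[[0,25.5,-21],0,0],[[0,28.7,-22.9],0,0],[[0,31.9,-24.7],0,0],[[0,35.2,-26.4],0,0],[[0,38.5,-28.1],0,0],[[0,41.9,-29.7],0,0],[[0,45.3,-31.2],0,0],[[0,48.7,-32.6],0,0],[[0,52.1,-34],0,0],[[0,55.6,-35.2],0,0],[[0,59.1,-36.4],0,0],[[0,62.6,-37.5],0,0]]'

```

```text
t: 11.1
eef_pos: [0.575, 0.0604, 0.282]
tool_rot: [179.9, 0.1, 104.2]
wrist_force: [-4.3, -4.5, 6.0]
finger_gap: 0.0085
gripper_force: 41.4
```

```bash
python3 -m creep '[[[0,3.5,-1.6],0,0],[[0,7.1,-2.7],0,0],[[0,10.7,-3.6],0,0],[[0,14.3,-4.4],0,0],[[0,17.9,-5.1],0,0],[[0,21.5,-5.8],0,0],[[0,25.2,-6.4],0,0],[[0,28.9,-6.9],0,0],[[0,32.5,-7.3],0,0],[[0,36.2,-7.6],0,0],[[0,39.9,-7.9],0,0],[[0,43.6,-8.1],0,0],[[0,47.3,-8.2],0,0],[[0,51,-8.2],0,0],[[0,54.7,-8.1],0,0],[[0,58.4,-8],0,0],[[0,61.5,-7.7],0,0],[[0,64,-7.5],0,0],[[0,66,-7.3],0,0],[[0,67,-7.2],0,0]]'
python3 - <<'E'
from h import *
o=robot.get_obs();print(o["eef_pos"])
H=np.array([.6228,.0731]);x=(o["eef_pos"][:2]-H)@[.9694,.245];z=o["eef_pos"][2]-.116
print(x,z,np.hypot(x,z),np.arctan2(66,-156)-np.arctan2(z,x))
E
```

```text
t: 13.1
eef_pos: [0.6405, 0.0769, 0.2889]
tool_rot: [179.9, 0.1, 104.2]
wrist_force: [0.9, -6.2, 5.2]
finger_gap: 0.0084
gripper_force: 41.6
[0.64052425 0.0769055  0.28887732]
0.018114232630732183 0.17287732351903928 0.17382374524473593 1.2749555606808876
```

```bash
python3 -m creep '[[[0,1.5,0.2],0,0],[[0,3,0.4],0,0],[[0,4.5,0.7],0,0],[[0,5.5,1],0,0],[[0,5.5,1],0,0],[[0,5.5,1],0,0],[[0,5.5,1],0,0],[[0,5.5,1],0,0]]'
python3 - <<'E'
from h import *
o=robot.get_obs()
H=np.array([.6228,.0731]);x=(o["eef_pos"][:2]-H)@[.9694,.245];z=o["eef_pos"][2]-.116
print(x,z,np.arctan2(66,-156)-np.arctan2(z,x))
a,b=robot.grab_frame("scene")[80:280,170:370],robot.grab_frame("side")[80:280,150:350]
cv2.imwrite("pics/s3.png",cv2.resize(np.hstack([a,b])[:,:,::-1],None,fx=2,fy=2,interpolation=3))
# predicted lid outer corners for angles
bx=np.array([.9694,.245,0]);by=np.array([-.245,.9694,0])
for n,x0,xo in(("scene",170,0),("side",150,400)):
  for t in(1.22,1.31,1.40):
    u=[(-180*np.cos(t)+30*np.sin(t))/1000,(180*np.sin(t)+30*np.cos(t))/1000]
    print(n,t,[((proj(n,np.array([*H,.116])+bx*u[0]+[0,0,u[1]]+by*s)-[x0,80])*2+[xo,0]).round(1) for s in(-.12,.12)])
E
```

```text
t: 13.9
eef_pos: [0.646, 0.0784, 0.2879]
tool_rot: [179.8, 0.1, 104.2]
wrist_force: [0.8, -4.3, 4.0]
finger_gap: 0.0084
gripper_force: 41.9
0.023760575285025617 0.17187876932917606 1.3079253380813904
scene 1.22 [array([121.1, 144.8]), array([294.3, 143.9])]
scene 1.31 [array([120.7, 148.6]), array([296.1, 147.6])]
scene 1.4 [array([120.2, 153.5]), array([297.9, 152.5])]
side 1.22 [array([551.7,  83.6]), array([539.2, 199.9])]
side 1.31 [array([539.4,  82.4]), array([524.4, 198.6])]
side 1.4 [array([527.2,  82.1]), array([509.5, 198.3])]
```

View pics/s3.png

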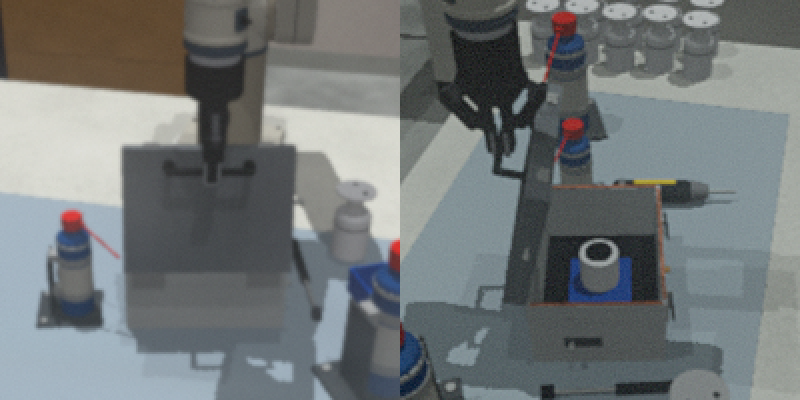

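The lid stands nearly upright with the handle in the fingers. Its top corners, at (122,147) and (295,147) in the scene view, match the prediction for 1.31 rad. The cap is up and the bystanders haven't moved.

```bash
python3 - <<'E'
from h import *
o=robot.get_obs();print(np.abs(o["qvel"]).max(),o["gripper_force"],o["t"]);print(robot.job_done())
E
```

```text
0.09575984509402992 41.879979372024536 14.0
the job is handed in; nothing more can be done
None
```

I pressed the smallest can's cap fully down and let it spring back, then swung the lid to an estimated 1.31 rad. The job was handed in at 14.0 s with the gripper holding the handle at about 42 N; no verdict was reported.

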